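# Zero the parchment counter and hold the dispenser cover open

### The job

A fresh roll is about to go into the parchment-paper dispenser on the marble counter. With its cover still shut, turn the paper counter's reset knob anticlockwise (seen from above) all the way back to its zero stop; then lift the sprung cover with the gripper and hold it open, still, at 50 degrees from shut so that a colleague can drop the roll in. Finish while still holding the cover up, since it snaps shut when let go, and leave the flour jar, the cutter ring and the blue cup standing where they are.

Things in the scene. Friction and masses are not known exactly. Their poses are not given: they have to be found in the camera images.
- dispenser: White steel trough 130 (its x) by 320 (its y) by 110 mm high, fixed to the counter, empty but for a spindle. Origin at the centre of its underside on the work surface, z up; -x is its front, roughly towards the robot. It stands turned by up to 0.25 rad.
- cover (a joint): Opening angle of the aluminium cover in rad: 0 shut (level), growing as the front edge rises; 50 degrees is 0.873; upper stop 1.6. A spring and its weight close it from every angle: about 3 N at the bar, upward at first and then along the arc, keeps it open.
- cover_hinge (a point): Middle of the cover's hinge line, on the rim at the dispenser's far side (+x), 110 mm above the surface. It turns with the cover; its y axis is the hinge line (horizontal, pointing to the dispenser's +y). The cover is a plate 6 mm thick, 130 mm from hinge to front edge, 320 mm long.
- cover_bar (a point): Middle (on the axis) of the cover's black pull bar: round, 12 mm across, 200 mm long, parallel to the hinge line, 39 mm clear ahead of the cover's front edge on two flat arms at its ends, nothing below it. 175 mm from the hinge line; shut, 113 mm above the surface. Turns with the cover: y along the bar, -x away from the hinge. The round bar can turn between finger pads.
- counter: Grey counter housing 120 (x) by 84 (y) by 104 mm high, fixed against the left or right end of the dispenser, turned with it; white counter wheels on its front (-x), reset knob in the middle of its top, red zero mark on the top in front of the knob. Origin at the centre of its underside. A like housing without a knob is at the other end.
- reset_knob_grip (a point): On the knob's vertical axis at gripping height, 141 mm above the surface. The knob is a black disc 44 mm across with an upright grip bar 42 mm long, 14 mm thick, its faces from 118 to 148 mm above the surface; the housing's top is at 104, the shut cover's at 116. Turns with the knob: x along the grip bar, z up; a white pointer line on its -x half.
- reset_knob (a joint): Knob angle in rad: 0 at the zero stop, where the white pointer faces the red mark; it grows clockwise seen from above, so zeroing turns anticlockwise. It starts 0.7 to 2.2 from zero, turns with light friction (0.04 N m) and stays where it is left.
- flour_jar: Glass jar 72 mm across, 110 mm high, wooden cap; loose, origin at the centre of its underside. Leave alone.
- cutter: Thin steel cutter ring 70 mm across, 45 mm high; loose, origin at the centre of its underside. Leave alone.
- cup: Blue ceramic cup 84 mm across, 70 mm high; loose, origin at the centre of its underside. Leave alone.
Not all that is in view belongs to the job. What is shaped like the counter but orange is not meant.

How it is judged:
By the outcome, as a careful person would: the job done as asked, in the order asked, and still so for the second after the job is handed in, while the arm keeps its last pose, push and grip.
It also fails if it takes over 61 s, if anything falls off the work surface, if the arm or the gripper's body presses on something with over 40 N, if the wrist force passes 120 N, or if a joint passes its speed limit or range.

### The arm

A 7-joint arm with a two-finger parallel gripper is mounted at the origin on the work surface. World frame = base frame: x ahead of the robot, y to its left, z up, the work surface at z = 0. Lengths are in m, angles in degrees, forces in N, time in s.
With the tool pointing down it reaches from about 0.425 to 1.025 m from the base axis. Payload 9.4 kg.
Tool frame: the origin (TCP) lies at the centre of the arm's flange, where the gripper is bolted on; the fingertips stand 186 mm ahead of it and the grasp point (between the pads) lies 167 mm ahead of it; z points along the fingers, y is the line along which they close (so a half turn about z gives the same grasp; the last joint's range is limited). The gripper opens to 93 mm and grips with 3 to 60 N. Pads are 15 mm wide; open, the fingers measure 128 mm over their backs; the gripper's body (75 mm by 188 mm) begins 65 mm behind the grasp point.
Start: joints at [69.402, 34.337, -0.143, 91.639, 0.103, 54.024, -4.572], TCP at [0.202, -0.696, 0.405] pointing down, gripper open.
Joint ranges: [-147.43, 147.43], [-19.82, 112.94], [-74.19, 73.91], [6.32, 146.72], [-59.91, 239.91], [6.04, 106.73], [-150.56, 150.56]. Speed limits (degrees/s): [127.2, 127.2, 172.46, 172.46, 180, 180, 180].

### API

Orientations are given as a 3x3 rotation matrix whose columns are the frame's x, y, z axes.
In Python, from rig import state, viewer, workorder gives the robot as it stands. The module is installed in compiled form; this text tells all that it offers.
- The arm moves only by the shell command python3 -m jog 'ROWS' [FORCE]. ROWS is text: rows parted by semicolons, each of 7 numbers parted by spaces: the opening, from -1 (shut) to 1 (fully open), then the shift along the tool's x, y, z in units of 50 mm (1.0 is 50 mm), then the turn, a rotation vector about the tool's x, y, z in units of 8 degrees (1.0 is 8 degrees). In form: hand dx dy dz rx ry rz; .... A call has 1 to 20 rows; each row is the pose to reach, as a shift and turn from the pose commanded when the call began, along the tool's axes at that moment; what a row does not reach only later rows make up. A row lasts 1/10 s, in which the tool goes at most 50 mm and 8.59 degrees, less where a joint would pass 70% of its speed; a pose out of reach is approached as far as the arm can. A call with a gripper value outside its range is refused whole. The fingers move at their own pace and stop on an object; FORCE is the grip in N (left out, the last holds). Time passes only in rows, so rows that repeat a pose let the fingers close. It gives the time, the measured TCP pose, the force, the opening and the grip force at its end, in the units of the state.
- state(): the state, without advancing time (a new reading comes with each control period).
- viewer.read_camera(name): name is "scene" or "top" or "wrist"; returns the picture (400x640x3 uint8, red, green, blue); there is no depth.
- viewer.camera_info(name): a dict with "fovy" (degrees; the focal length in pixels is half the picture's height over the tangent of half this angle, whatever the lens; pixels are square), "cx", "cy" (the principal point, pixels), "rvec" (rotation vector, rad) and "tvec" (3), from world to camera coordinates, as OpenCV has them. Camera axes: x right, y down, z forward; pixel columns grow to the right and rows downward; lengths in m; the calibration is good to about 2 mm. A picture is of the moment at which its call begins: read the wrist's pose just before it. camera_info takes no time and is no camera call; for the wrist camera it gives the pose at the moment of the call.
- workorder.finish_job(): hands the job in; it is judged then, once.
Trained networks look in the newest picture that a camera, given by its name, has taken for a name from the list of things; names that differ only in an ending like _2 or _b are one class to them, and where a whole thing is asked for, a point or a joint stands for the part that bears it (a point fixed in the world has none). Each returns a list of dicts, best first, with "score" (0 to 1); they miss things now and then, are a little off and sometimes report something else, mostly with a low value. They report only what shows in the picture. A call takes as long as a camera call. They do not tell look-alikes from the thing itself.
- viewer.find_in(target, camera): "box" ([left, top, right, bottom] in pixels, round what is visible of it).
- viewer.landmark_of(target, camera): "location" ([row, column] in pixels: a listed point, or the origin of a listed thing).
The state is a dict: "clock": time; "q": joint angles; "qd": joint speeds; "joint_torque": joint torques, N m; "tcp_pos": TCP position; "eef_rot": TCP orientation; "wrist_force": force on the tool from outside, world axes, zero at the start; "moment": the same for the moment, N m; "finger_gap": opening from 0.0 (shut) to 1.0 (fully open); "grip_force": force on a finger pad.
Only numpy, scipy, OpenCV 4.12 (cv2) and the standard library are available. Lean on these libraries where they do the work, as an engineer would, in place of code of your own. Each camera call takes 0.05 s, during which the arm holds its last target. There are 200 camera calls.

## Working session

There is one attempt and no reset: what is moved stays moved. The work goes in short steps, Python scripts to look and compute and a shell command to move; the robot and the scene stay as the last step left them, time stands still between calls to the robot, and variables do not carry over. Pictures are saved under pics/ and viewed, at most 10 in all, crops included, and the job is handed in when it is done.

```bash
mkdir -p pics; cat > h.py <<'E'
import numpy as np, cv2
from rig import state, viewer
def cam(n):
    i=viewer.camera_info(n); f=200/np.tan(np.radians(i['fovy'])/2)
    K=np.array([[f,0,i['cx']],[0,f,i['cy']],[0,0,1.]]); R=cv2.Rodrigues(np.array(i['rvec'],float))[0]
    return K,R,np.array(i['tvec'],float)
def ray(n,rc,c=None):
    K,R,t=c or cam(n); d=R.T@np.linalg.solve(K,[rc[1],rc[0],1.]); return -R.T@t,d
def atz(n,rc,z,c=None):
    o,d=ray(n,rc,c); return o+d*(z-o[2])/d[2]
def proj(n,P,c=None):
    K,R,t=c or cam(n); p=K@(R@np.array(P)+t); return p[:2]/p[2]
E
python3 - <<'E'
from h import *
ims=[]
for n in ['scene','top']:
    im=viewer.read_camera(n); cv2.imwrite(f'pics/{n}.png',im[...,::-1])
    for t,z in [('dispenser',0),('cover_hinge',.11),('cover_bar',.113),('counter',0),('reset_knob_grip',.141),('flour_jar',0),('cutter',0),('cup',0)]:
        for r in viewer.landmark_of(t,n)[:3]: print(n,t,round(r['score'],2),np.round(r['location']),np.round(atz(n,r['location'],z),3))
print(state()['clock'])
E
```

```text
scene dispenser 0.77 [233. 304.] [ 0.579 -0.038  0.   ]
scene cover_hinge 0.98 [209. 322.] [ 0.637 -0.022  0.11 ]
scene cover_bar 0.82 [183. 278.] [ 0.469 -0.041  0.113]
scene cover_bar 0.39 [263. 240.] [ 0.677 -0.286  0.113]
scene counter 0.6 [323. 276.] [ 0.776 -0.266  0.   ]
scene reset_knob_grip 0.96 [278. 270.] [ 0.776 -0.275  0.141]
scene reset_knob_grip 0.72 [221. 230.] [ 0.573 -0.246  0.141]
scene flour_jar 0.87 [179. 336.] [0.42  0.226 0.   ]
scene cutter 0.82 [246. 200.] [ 0.45  -0.286  0.   ]
scene cup 0.98 [284. 330.] [ 0.764 -0.104  0.   ]
top dispenser 0.89 [214. 338.] [ 0.575 -0.025  0.   ]
top cover_hinge 0.55 [176. 338.] [ 0.654 -0.027  0.11 ]
top cover_bar 0.76 [250. 349.] [ 0.466 -0.046  0.113]
top cover_bar 0.58 [211. 414.] [ 0.558 -0.212  0.113]
top counter 0.83 [212. 412.] [ 0.575 -0.231  0.   ]
top counter 0.82 [143. 422.] [ 0.773 -0.275  0.   ]
top reset_knob_grip 0.7 [208. 427.] [ 0.561 -0.239  0.141]
top flour_jar 0.58 [273. 246.] [0.419 0.23  0.   ]
top cup 0.65 [152. 360.] [ 0.753 -0.094  0.   ]
0.9
```

View pics/scene.png

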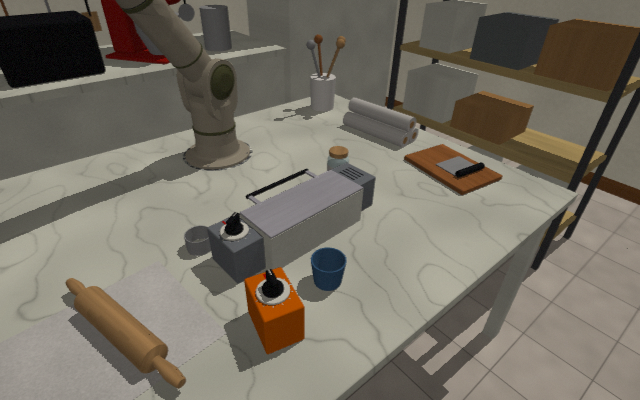

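View pics/top.png

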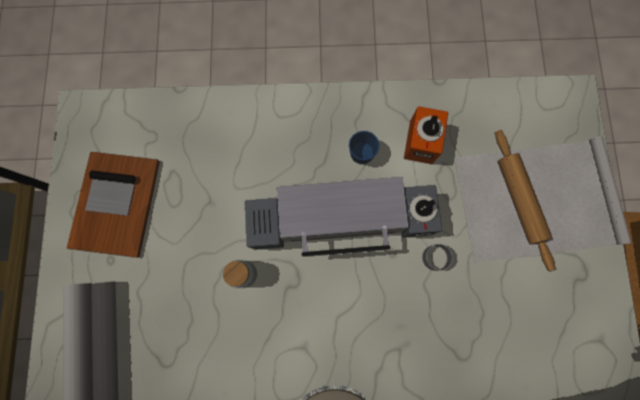

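Candidates for the knob are the grey counter at scene (230,221) / top (425,208), and the orange look-alike at scene (270,280) / top (430,127). I choose the grey one, which is attached to the dispenser's right (-y) end. The cutter is in front of it at top (439,257), the cup is at (363,147) and the jar at (238,273).

```bash
python3 - <<'E'
from h import *
s=state(); R=np.array(s['eef_rot']); print(np.round(R,3), s['tcp_pos'])
print((R.T@(np.array([.50,-.26,.46])-s['tcp_pos'])/.05).round(2))
K,Rc,t=cam('wrist'); o=-Rc.T@t; print('cam in tool', (R.T@(o-s['tcp_pos'])).round(3),(R.T@Rc.T).round(2), K[0,0])
for a in [(253,304),(247,388)]: print(atz('top',a,.113))
E
```

```text
[[ 0.96   0.279 -0.   ]
 [ 0.279 -0.96  -0.   ]
 [-0.     0.    -1.   ]] [ 0.20232093 -0.69619016  0.40473905]
[ 8.15 -6.72 -1.11]
cam in tool [ 0.071 -0.001  0.02 ] [[ 0.   -0.97 -0.26]
 [ 1.    0.    0.  ]
 [-0.   -0.26  0.97]] 338.9119342842297
[0.46101391 0.06410541 0.113     ]
[ 0.47037902 -0.14249659  0.113     ]
```

```bash
python3 -m jog '1 2 -1.6 -1.1 0 0 0; 1 4 -3.3 -1.1 0 0 0; 1 8.2 -6.7 -1.1 0 0 0; 1 8.2 -6.7 -1.1 0 0 0; 1 8.2 -6.7 -1.1 0 0 0; 1 8.2 -6.7 -1.1 0 0 0; 1 8.2 -6.7 -1.1 0 0 0; 1 8.2 -6.7 -1.1 0 0 0; 1 8.2 -6.7 -1.1 0 0 0; 1 8.2 -6.7 -1.1 0 0 0; 1 8.2 -6.7 -1.1 0 0 0; 1 8.2 -6.7 -1.1 0 0 0; 1 8.2 -6.7 -1.1 0 0 0; 1 8.2 -6.7 -1.1 0 0 0; 1 8.2 -6.7 -1.1 0 0 0; 1 8.2 -6.7 -1.1 0 0 0'
python3 - <<'E'
from h import *
c=cam('wrist'); im=viewer.read_camera('wrist'); cv2.imwrite('pics/w1.png',im[...,::-1])
for t,z in [('dispenser',0),('cover_hinge',.11),('cover_bar',.113),('counter',0),('reset_knob_grip',.141)]:
    for r in viewer.landmark_of(t,'wrist')[:3]: print(t,round(r['score'],2),np.round(r['location']),np.round(atz('wrist',r['location'],z,c),4))
E
```

```text
clock: 2.5
tcp_pos: [0.5019, -0.2612, 0.4597]
eef_rot: [[0.961, 0.277, -0.0], [0.277, -0.961, -0.0], [-0.0, 0.0, -1.0]]
wrist_force: [0.7, -0.1, -1.0]
finger_gap: 1.0
grip_force: 0.0
dispenser 0.55 [ 57. 150.] [ 0.5701 -0.0283  0.    ]
cover_bar 0.94 [158.  87.] [ 0.4625 -0.0384  0.113 ]
counter 0.9 [110. 316.] [ 0.5655 -0.2378  0.    ]
reset_knob_grip 0.66 [110. 316.] [ 0.5674 -0.2383  0.141 ]
reset_knob_grip 0.3 [ 57. 153.] [ 0.5705 -0.0987  0.141 ]
```

View pics/w1.png

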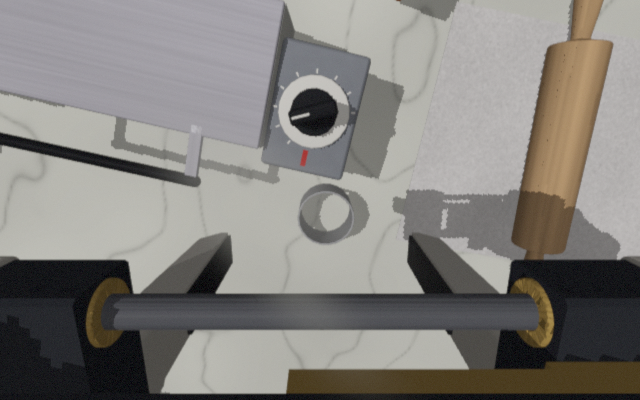

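The wrist view shows the grey housing with its knob at (314,111), the white pointer to the left at (300,115) and the red mark at (303,157). The bar's end is at (197,182) and the cutter at (327,213). Here is a close crop.

```bash
python3 - <<'E'
from h import *
im=cv2.imread('pics/w1.png'); cv2.imwrite('pics/c1.png',cv2.resize(im[60:180,250:380],None,fx=5,fy=5,interpolation=cv2.INTER_CUBIC))
E
```

```text
(no output)
```

View pics/c1.png

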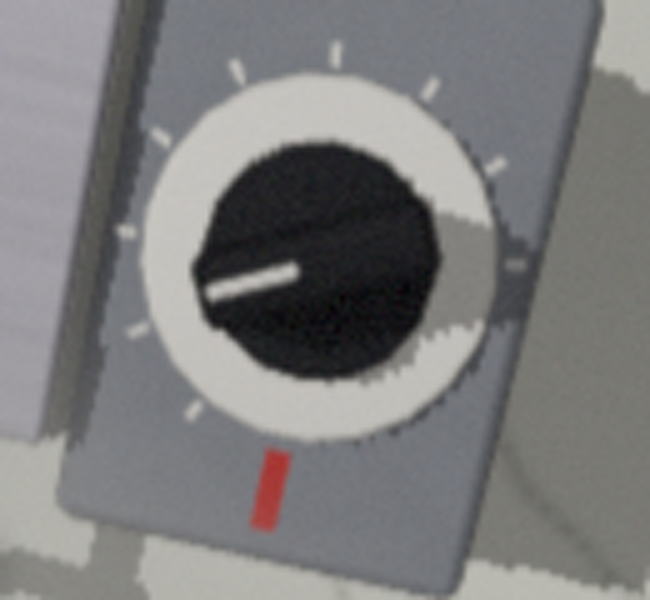

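```bash
python3 - <<'E'
from h import *
c=cam('wrist')
P=lambda x,y,z: atz('wrist',(60+y/5,250+x/5),z,c)
ang=lambda v: np.degrees(np.arctan2(v[1],v[0]))
a=P(298,269,.148);b=P(208,293,.148); print('pointer',a,b,ang(b-a))
a=P(278,452,.104);b=P(264,530,.104); print('red',ang(b-a),(a+b)/2)
a=P(600,10,.104);b=P(462,590,.104); print('edge',ang(b-a))
for x,y,z in [(320,256,.106),(321,260,.118)]: print('centre',P(x,y,z))
a=atz('wrist',(140,0),.113,c);b=atz('wrist',(181,197),.113,c);print('bar',a,b,ang(b-a))
E
```

```text
pointer [ 0.56343128 -0.23332938  0.148     ] [ 0.55545647 -0.21989384  0.148     ] 120.6917273569886
red -174.5748387933615 [ 0.51959097 -0.23888402  0.104     ]
edge -175.96874265217767
centre [ 0.56590191 -0.23580331  0.106     ]
centre [ 0.56543337 -0.236313    0.118     ]
bar [0.45676754 0.04445149 0.113     ] [ 0.46981128 -0.14353595  0.113     ] -86.03082225049485
```

The grey counter is confirmed. The knob centre is about (0.5655, -0.236) and the dispenser yaw about 4°, with the pointer 63° clockwise of zero.

```bash
python3 -m jog '0 1.36 -0.13 1.5 0 0 9.4; 0 1.36 -0.13 1.5 0 0 9.4; 0 1.36 -0.13 1.5 0 0 9.4; 0 1.36 -0.13 1.5 0 0 9.4; 0 1.36 -0.13 1.5 0 0 9.4; 0 1.36 -0.13 1.5 0 0 9.4; 0 1.36 -0.13 1.5 0 0 9.4; 0 1.36 -0.13 1.5 0 0 9.4; 0 1.36 -0.13 1.5 0 0 9.4; 0 1.36 -0.13 1.5 0 0 9.4; 0 1.36 -0.13 1.5 0 0 9.4; 0 1.36 -0.13 1.5 0 0 9.4; 0 1.36 -0.13 1.5 0 0 9.4' 15
python3 - <<'E'
from h import *
s=state(); print(np.round(s['q'],1)); R=np.array(s['eef_rot']); print(R.round(3))
print((R.T@(np.array([.5655,-.236,.309])-s['tcp_pos'])/.05).round(2))
c=cam('wrist'); im=viewer.read_camera('wrist'); cv2.imwrite('pics/w2.png',im[...,::-1])
print(np.degrees(np.arctan2(R[1,0],R[0,0])), proj('wrist',[.5655,-.236,.148],c))
for r in viewer.landmark_of('reset_knob_grip','wrist')[:3]: print(r,atz('wrist',r['location'],.141,c))
E
```

```text
clock: 4.1
tcp_pos: [0.566, -0.235, 0.3847]
eef_rot: [[0.516, -0.856, 0.0], [-0.856, -0.516, 0.0], [-0.0, -0.0, -1.0]]
wrist_force: [-0.8, -0.5, -0.9]
finger_gap: 0.496
grip_force: 0.0
[   6.5   28.5   15.8  108.7  -10.8   44.1 -120.7]
[[ 0.516 -0.856  0.   ]
 [-0.856 -0.516  0.   ]
 [-0.    -0.    -1.   ]]
[0.01 0.02 1.51]
-58.91514722724551 [319.87722316 216.04774808]
{'location': [212.5, 323.5], 'score': 0.73} [ 0.56350313 -0.2375719   0.141     ]
```

View pics/w2.png

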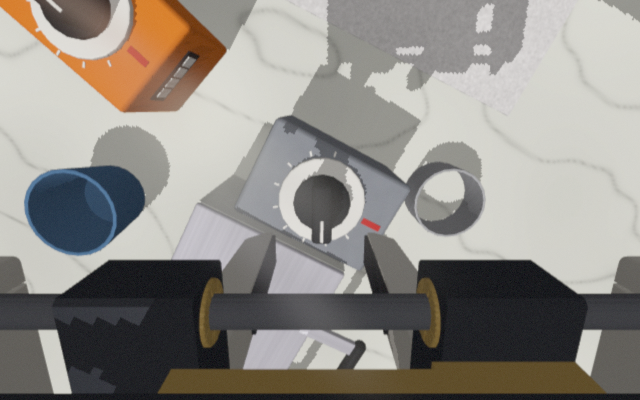

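The knob's grip bar points straight down at (321,230), centred between the fingers. Next I descend and grip.

```bash
python3 -m jog '0 0 0.02 0.5 0 0 0; 0 0 0.02 1 0 0 0; 0 0 0.02 1.3 0 0 0; 0 0 0.02 1.5 0 0 0; 0 0 0.02 1.5 0 0 0; -1 0 0.02 1.5 0 0 0; -1 0 0.02 1.5 0 0 0; -1 0 0.02 1.5 0 0 0; -1 0 0.02 1.5 0 0 0; -1 0 0.02 1.5 0 0 0; -1 0 0.02 1.5 0 0 0' 15
```

```text
clock: 5.3
tcp_pos: [0.5648, -0.2357, 0.3102]
eef_rot: [[0.515, -0.857, -0.0], [-0.857, -0.515, -0.0], [0.0, 0.0, -1.0]]
wrist_force: [-3.7, -0.6, 6.7]
finger_gap: 0.151
grip_force: 15.0
```

```bash
python3 -m jog '-1 0 0 0 0 0 -1; -1 0 0 0 0 0 -2; -1 0 0 0 0 0 -3; -1 0 0 0 0 0 -4; -1 0 0 0 0 0 -5; -1 0 0 0 0 0 -6; -1 0 0 0 0 0 -7; -1 0 0 0 0 0 -7.5; -1 0 0 0 0 0 -7.5; -1 0 0 0 0 0 -7.5'; python3 -c "
from rig import state;print(state()['moment'])"
python3 -m jog '-1 0 0 0 0 0 -0.4; -1 0 0 0 0 0 -0.6; -1 0 0 0 0 0 -0.8; -1 0 0 0 0 0 -0.8;-1 0 0 0 0 0 -0.8'; python3 -c "
from rig import state;import numpy as np;s=state();R=np.array(s['eef_rot']);print(s['moment'],np.degrees(np.arctan2(R[1,0],R[0,0])))"
```

```text
clock: 6.3
tcp_pos: [0.5643, -0.2368, 0.3101]
eef_rot: [[1.0, 0.016, -0.001], [0.016, -1.0, -0.001], [-0.001, 0.001, -1.0]]
wrist_force: [-4.1, -3.4, 6.3]
finger_gap: 0.152
grip_force: 15.0
[-0.83069708  0.94496775 -0.02111304]
clock: 6.8
tcp_pos: [0.5644, -0.2368, 0.3101]
eef_rot: [[0.992, 0.126, -0.001], [0.126, -0.992, -0.001], [-0.001, 0.001, -1.0]]
wrist_force: [-3.5, -4.3, 5.4]
finger_gap: 0.156
grip_force: 15.9
[-0.87066601  0.81559271 -0.40610035] 7.257407330461716
```

The moment rose to 0.4 N m, so the knob is at its stop. Next I release, rise and check.

```bash
python3 -m jog '-1 0 0 0 0 0 0.3; -1 0 0 0 0 0 0.3; 0 0 0 0 0 0 0.3; 0 0 0 0 0 0 0.3; 0 0 0 0 0 0 0.3; 0 0 0 -1 0 0 0.4; 0 0 0 -2 0 0 0.4; 0 -0.5 0 -2.5 0 0 0.4; 0 -1 0 -2.5 0 0 0.4; 0 -1.3 0 -2.5 0 0 0.4; 0 -1.3 0 -2.5 0 0 0.4; 0 -1.3 0 -2.5 0 0 0.4'
python3 - <<'E'
from h import *
s=state(); R=np.array(s['eef_rot']); print(np.round(s['q'],1), np.degrees(np.arctan2(R[1,0],R[0,0])), proj('wrist',[.5655,-.236,.148]))
im=viewer.read_camera('wrist'); cv2.imwrite('pics/w3.png',im[...,::-1])
E
```

```text
clock: 8.0
tcp_pos: [0.5013, -0.2436, 0.4343]
eef_rot: [[0.997, 0.073, -0.0], [0.073, -0.997, 0.0], [-0.0, -0.0, -1.0]]
wrist_force: [-0.6, 0.4, -0.4]
finger_gap: 0.505
grip_force: 0.0
[ 24.3  21.   -5.7 111.7   2.7  47.4 -68.7] 4.2109035084952815 [316.48825184 116.19191479]
```

View pics/w3.png

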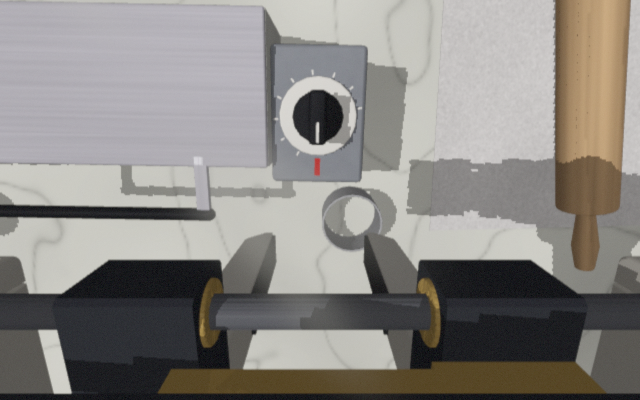

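The pointer line at (317,132) faces the red mark at (317,167), so the counter is zeroed. Next is the bar.

```bash
python3 - <<'E'
from h import *
c=cam('wrist'); s=state(); R=np.array(s['eef_rot'])
im=cv2.imread('pics/w3.png'); 
a,b=[atz('wrist',p,.113,c) for p in [(211,10),(214,200)]]
print(a,b,np.degrees(np.arctan2(*(b-a)[1::-1])))
for col in (20,60,100,150): 
    g=im[190:235,col].mean(1); r=np.where(g<60)[0]+190; print(col,r.min(),r.max(),atz('wrist',((r.min()+r.max())/2,col),.113,c).round(4))
print(atz('wrist',(164,20),.116,c),atz('wrist',(165,262),.116,c),'cover front edge')
T=np.array([.4628,-.042,.38]); print((R.T@(T-s['tcp_pos'])/.05).round(2))
E
```

```text
[0.45836547 0.04244769 0.113     ] [ 0.4685712  -0.13369566  0.113     ] -86.68399612585411
20 206 216 [0.4591 0.0332 0.113 ]
60 207 216 [ 0.4613 -0.0039  0.113 ]
100 207 217 [ 0.4636 -0.0409  0.113 ]
150 208 218 [ 0.4661 -0.0873  0.113 ]
[0.50441847 0.02374158 0.116     ] [ 0.51950399 -0.19040789  0.116     ] cover front edge
[-0.48 -4.08  1.09]
```

```bash
python3 -m jog '-0.35 -0.48 -1 0 0 0 -11.2; -0.35 -0.48 -2 0 0 0 -11.2; -0.35 -0.48 -4.1 0.5 0 0 -11.2; -0.35 -0.48 -4.1 0.9 0 0 -11.2; -0.35 -0.48 -4.1 0.9 0 0 -11.2; -0.35 -0.48 -4.1 0.9 0 0 -11.2; -0.35 -0.48 -4.1 0.9 0 0 -11.2; -0.35 -0.48 -4.1 0.9 0 0 -11.2; -0.35 -0.48 -4.1 0.9 0 0 -11.2; -0.35 -0.48 -4.1 0.9 0 0 -11.2; -0.35 -0.48 -4.1 0.9 0 0 -11.2; -0.35 -0.48 -4.1 0.9 0 0 -11.2; -0.35 -0.48 -4.1 0.9 0 0 -11.2; -0.35 -0.48 -4.1 0.9 0 0 -11.2; -0.35 -0.48 -4.1 0.9 0 0 -11.2'
python3 - <<'E'
from h import *
s=state(); R=np.array(s['eef_rot']); print(np.round(s['q'],1), np.degrees(np.arctan2(R[1,0],R[0,0])))
c=cam('wrist');im=viewer.read_camera('wrist'); cv2.imwrite('pics/w4.png',im[...,::-1])
print((R.T@(np.array([.4632,-.042,.281])-s['tcp_pos'])/.05).round(2), proj('wrist',[.4632,-.042,.113],c))
for t in ['cover_bar','cover_hinge']:
  for r in viewer.landmark_of(t,'wrist')[:2]: print(t,r,atz('wrist',r['location'],.113,c))
E
```

```text
clock: 9.55
tcp_pos: [0.4619, -0.0409, 0.3896]
eef_rot: [[-0.066, 0.998, -0.0], [0.998, 0.066, 0.0], [0.0, -0.0, -1.0]]
wrist_force: [1.3, -0.8, -0.4]
finger_gap: 0.325
grip_force: 0.0
[ 22.3  20.3 -31.4 124.4  16.6  39.2 -16.7] 93.76480611335309
[-0.02  0.02  2.17] [322.16920914 204.34106832]
cover_bar {'location': [203.0, 325.1], 'score': 0.93} [ 0.46542884 -0.04075031  0.113     ]
cover_hinge {'location': [204.0, 545.3], 'score': 0.77} [ 0.6386361  -0.03004747  0.113     ]
```

View pics/w4.png

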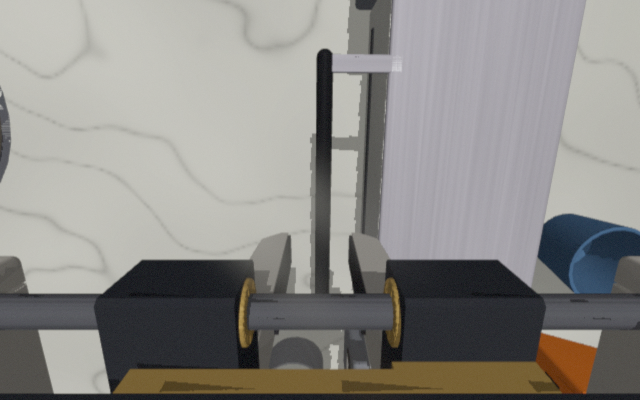

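The bar is vertical in the picture at column 323, between the open fingers, and the cover's edge at column 385 is clear. Next I descend and grip.

```bash
python3 -m jog '-0.35 0 0.04 0.6 0 0 0; -0.35 0 0.04 1.2 0 0 0; -0.35 0 0.04 1.7 0 0 0; -0.35 0 0.04 2.0 0 0 0; -0.35 0 0.04 2.15 0 0 0; -0.35 0 0.04 2.15 0 0 0; -1 0 0.04 2.15 0 0 0; -1 0 0.04 2.15 0 0 0; -1 0 0.04 2.15 0 0 0; -1 0 0.04 2.15 0 0 0; -1 0 0.04 2.15 0 0 0; -1 0 0.04 2.15 0 0 0' 40
python3 - <<'E'
from h import *
s=state(); print(s['moment'])
# arc rows: bar radius .175 about hinge, vertical tool; y tool = +x_d, z tool down
a0=np.arctan2(.003,.175)
for d in range(5,55,5):
    a=np.radians(d)+a0; print(d, round((np.cos(a0)-np.cos(a))*.175/.05,2), round(-(np.sin(a)-np.sin(a0))*.175/.05,2))
E
```

```text
clock: 10.9
tcp_pos: [0.4642, -0.041, 0.2826]
eef_rot: [[-0.066, 0.998, 0.002], [0.998, 0.066, 0.0], [-0.0, 0.002, -1.0]]
wrist_force: [2.7, -0.5, 3.0]
finger_gap: 0.11
grip_force: 40.0
[-0.17695186 -0.69027135 -0.08802519]
5 0.02 -0.3
10 0.06 -0.61
15 0.13 -0.9
20 0.23 -1.19
25 0.35 -1.47
30 0.5 -1.74
35 0.67 -2.0
40 0.86 -2.24
45 1.07 -2.46
50 1.3 -2.66
```

```bash
python3 -m jog '-1 0 0.01 -0.15 0 0 0; -1 0 0.02 -0.3 0 0 0; -1 0 0.04 -0.45 0 0 0; -1 0 0.06 -0.61 0 0 0; -1 0 0.09 -0.75 0 0 0; -1 0 0.13 -0.9 0 0 0; -1 0 0.18 -1.05 0 0 0; -1 0 0.23 -1.19 0 0 0; -1 0 0.29 -1.33 0 0 0; -1 0 0.35 -1.47 0 0 0; -1 0 0.35 -1.47 0 0 0; -1 0 0.35 -1.47 0 0 0'; python3 - <<'E'
from h import *
s=state(); print(s['moment'])
E
```

```text
clock: 12.1
tcp_pos: [0.4806, -0.04, 0.3556]
eef_rot: [[-0.066, 0.998, -0.001], [0.998, 0.066, -0.001], [-0.0, -0.001, -1.0]]
wrist_force: [0.1, -3.2, -4.1]
finger_gap: 0.119
grip_force: 40.0
[-0.67763127  0.13556066 -0.04124628]
```

```bash
python3 -m jog '-1 0 0.07 -0.14 0 0 0; -1 0 0.15 -0.27 0 0 0; -1 0 0.23 -0.4 0 0 0; -1 0 0.32 -0.53 0 0 0; -1 0 0.41 -0.65 0 0 0; -1 0 0.51 -0.77 0 0 0; -1 0 0.61 -0.88 0 0 0; -1 0 0.72 -0.99 0 0 0; -1 0 0.83 -1.09 0 0 0; -1 0 0.95 -1.19 0 0 0; -1 0 0.95 -1.19 0 0 0; -1 0 0.95 -1.19 0 0 0; -1 0 0.95 -1.19 0 0 0'; python3 - <<'E'
from h import *
s=state(); print(s['moment'])
C={n:cam(n) for n in('scene','top','wrist')}; L={}
for n in C:
    im=viewer.read_camera(n); cv2.imwrite(f'pics/{n}5.png',im[...,::-1])
    for r in viewer.landmark_of('cover_bar',n)[:2]: print(n,np.round(r['location']),round(r['score'],2))
g=np.array(s['tcp_pos'])+.167*np.array(s['eef_rot'])[:,2]
for n in C: print(n,'grasp->',proj(n,g,C[n])[::-1].round())
h=np.array([.6386,-.030,.11]); u=np.array([np.cos(.0698),np.sin(.0698)])
dx=(h-g)[:2]@u; dz=g[2]-.11; print(g,dx,dz,np.hypot(dx,dz),np.degrees(np.arctan2(dz,dx))-0.98)
im=cv2.imread('pics/scene5.png')[130:260,180:400]; cv2.imwrite('pics/s5c.png',cv2.resize(im,None,fx=3.5,fy=3.5,interpolation=cv2.INTER_CUBIC))
E
```

```text
clock: 13.4
tcp_pos: [0.5252, -0.0371, 0.4155]
eef_rot: [[-0.066, 0.998, -0.01], [0.998, 0.066, -0.003], [-0.003, -0.01, -1.0]]
wrist_force: [-20.0, -5.1, 16.1]
finger_gap: 0.119
grip_force: 40.0
[-1.17169562  4.66335984 -0.02407355]
wrist [256. 321.] 0.57
scene grasp-> [146. 290.]
top grasp-> [218. 347.]
wrist grasp-> [265. 321.]
[ 0.52347793 -0.03765354  0.24855296] 0.11537552495498672 0.13855296361132852 0.18030095807876587 49.23524734969778
```

View pics/s5c.png

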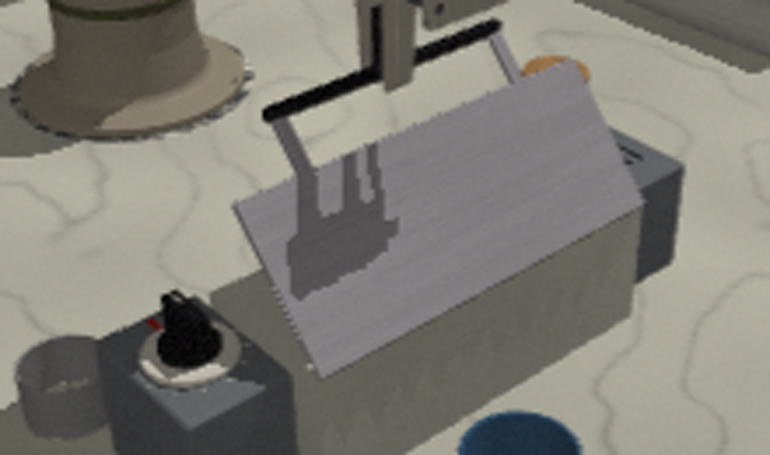

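The crop shows the cover held up by the bar, the jar, cutter and cup untouched, and the knob's pointer side towards the red mark. The 25 N radial force says my hinge estimate is a few mm off, so I fit the cover pose from its corners.

```bash
cat > fit.py <<'E'
from h import *
from scipy.optimize import least_squares
def fit(px,crop=(180,130,3.5)):
    # px order: bar end -y, bar end +y, front corner -y,+y, hinge corner -y,+y
    px=np.array(px,float)/crop[2]+crop[:2]; c=cam('scene')
    def model(p):
        x,y,z,yaw,a=p; u=np.array([np.cos(yaw),np.sin(yaw),0]);v=np.array([-u[1],u[0],0]);k=np.array([0,0,1])
        d=-u*np.cos(a)+k*np.sin(a); n=u*np.sin(a)+k*np.cos(a); h=np.array([x,y,z])
        return [h+r*d+s*v+t*n for r,s,t in [(.175,-.1,.003),(.175,.1,.003),(.13,-.16,.006),(.13,.16,.006),(0,-.16,.006),(0,.16,.006)]]
    f=lambda p: np.r_[(np.array([proj('scene',q,c) for q in model(p)])-px).ravel(), (p[:3]-[.637,-.03,.11])/[.003,.003,.001],(p[3]-.0698)/.01]
    r=least_squares(f,[.637,-.03,.11,.07,.87]); return r.x,np.degrees(r.x[4]),r.fun.round(1)
E
python3 - <<'E'
from fit import *
print(fit([(268,114),(496,26),(235,207),(572,62),(322,375),(643,205)]))
E
python3 -m jog '-1 0 -0.03 -0.02 0 0 0; -1 0 -0.06 -0.05 0 0 0; -1 0 -0.06 -0.05 0 0 0; -1 0 -0.06 -0.05 0 0 0'
python3 - <<'E'
from h import *
s=state(); print(s['moment']); g=np.array(s['tcp_pos'])+.167*np.array(s['eef_rot'])[:,2]; print(g)
im=viewer.read_camera('scene')[130:260,180:400]; cv2.imwrite('pics/s6c.png',cv2.resize(im[...,::-1],None,fx=3.5,fy=3.5,interpolation=cv2.INTER_CUBIC))
E
```

```text
(array([ 0.64160686, -0.02964643,  0.10913316,  0.0592867 ,  0.82588552]), np.float64(47.31975464204077), array([ 1.7, -0.4, -2.2,  0.3, -0.9, -1.2, -0.2, -2.1, -0. ,  1.7,  0.7,
       -0.8,  1.5,  0.1, -0.9, -1.1]))
clock: 14.1
tcp_pos: [0.5256, -0.0374, 0.4179]
eef_rot: [[-0.066, 0.998, -0.001], [0.998, 0.066, -0.001], [-0.001, -0.001, -1.0]]
wrist_force: [-0.7, -5.5, -4.0]
finger_gap: 0.116
grip_force: 40.0
[-1.21631434  0.26049242 -0.07031635]
[ 0.52548022 -0.03753673  0.25090342]
```

```bash
python3 - <<'E'
from h import *
im=viewer.read_camera('wrist')[...,::-1]; cv2.imwrite('pics/w6.png',im)
a=cv2.imread('pics/s6c.png'); a=cv2.resize(cv2.imread('pics/s6c.png'),(770,455))
cv2.imwrite('pics/w6v.png',cv2.resize(im[:270,200:600],(800,540)))
E
```

```text
(no output)
```

View pics/w6v.png

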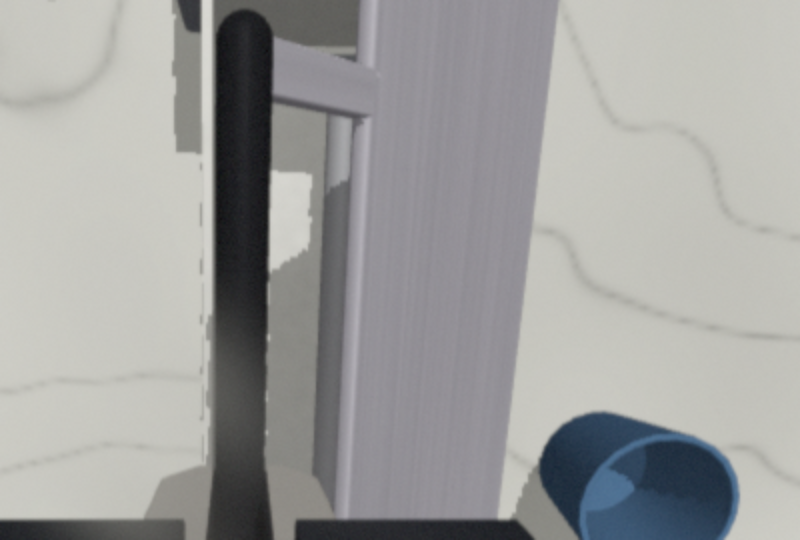

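View pics/s6c.png

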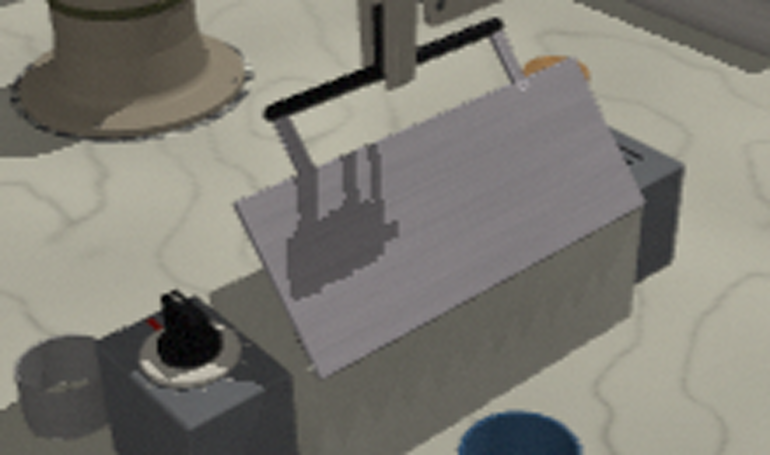

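The wrist view shows the bar centred at column 322, the cover's front edge at about 385 and its hinge edge at about 480. I fit these together with the shut view and the scene corners.

```bash
cat > fit2.py <<'E'
from h import *
from scipy.optimize import least_squares
s=state(); T=np.array(s['tcp_pos']); R=np.array(s['eef_rot'])
K,Rc,t=cam('wrist'); Rct=Rc@R; ct=R.T@(-Rc.T@t-T)          # camera in tool
R4=np.array([[-.0656,.9978,0],[.9978,.0656,0],[0,0,-1.]]); T4=np.array([.4619,-.0409,.3896])
Rc4=Rct@R4.T; c4=(K,Rc4,-Rc4@(T4+R4@ct)); cw=(K,Rc,t); cs=cam('scene')
px=np.array([(270,114),(498,24),(235,204),(572,60),(322,376),(643,204)])/3.5+(180,130)
def pts(p,a,L):
    x,y,z,yaw=p; u=np.array([np.cos(yaw),np.sin(yaw),0]);v=np.array([-u[1],u[0],0]);k=np.array([0,0,1])
    d=-u*np.cos(a)+k*np.sin(a); n=u*np.sin(a)+k*np.cos(a)
    return [np.array([x,y,z])+r*d+q*v+w*n for r,q,w in L]
BAR,FR,HG=(.175,.003),(.13,.006),(0,.006)
def col(p,a,e,row,c):
    (x0,y0),(x1,y1)=[proj('wrist',q,c) for q in pts(p,a,[(e[0],0.03,e[1]),(e[0],.1,e[1])])]
    return x0+(x1-x0)*(row-y0)/(y1-y0)
def f(p):
    h,a=p[:4],p[4]; r=[]
    for c,A,M in [(c4,0,[(BAR,100,324),(BAR,200,322.5),(HG,0,578),(HG,200,542),(FR,0,393),(FR,200,382)]),
                  (cw,a,[(BAR,50,322.2),(BAR,225,320.2),(HG,2,480),(HG,255,449),(FR,57,385.5),(FR,257,375)])]:
        r+=[(col(h,A,e,row,c)-m)/1.5 for e,row,m in M]
    r+=list(((np.array([proj('scene',q,cs) for q in pts(h,a,[(.175,-.1,.003),(.175,.1,.003),(.13,-.16,.006),(.13,.16,.006),(0,-.16,.006),(0,.16,.006)])])-px)/1.5).ravel())
    return np.r_[r,(h[0]-.638)/.004,(h[1]+.03)/.004,(h[2]-.11)/.001,(h[3]-.0698)/.01]
r=least_squares(f,[.638,-.03,.11,.07,.87],loss='soft_l1'); print(r.x.round(4),np.degrees(r.x[4]).round(2)); print(f(r.x).round(1)*1.5)
print('sd deg',np.degrees(np.sqrt(np.linalg.inv(r.jac.T@r.jac)[4,4])))
print('bar',pts(r.x[:4],r.x[4],[(.175,0,.003)]),'grasp',T+.167*R[:,2])
E
python3 fit2.py
```

```text
[ 0.6386 -0.0289  0.1081  0.0603  0.848 ] 48.59
[ 0.15  0.75  6.45  5.1  -1.2  -1.2   0.6   1.2  -1.8   0.15 -1.35 -1.35
  1.35 -1.05 -2.55  0.3  -0.75 -0.9  -0.15 -1.95 -0.45  1.05  0.15 -0.75
  0.3   0.45 -2.85 -1.5 ]
sd deg 0.3389361713227954
bar [array([ 0.52530668, -0.03573523,  0.24135834])] grasp [ 0.52543613 -0.03754177  0.25088414]
```

The three estimates agree on about 48.7°, so I raise it by about 1.2° along the arc.

```bash
python3 -m jog '-1 0 0.03 -0.02 0 0 0; -1 0 0.05 -0.045 0 0 0; -1 0 0.05 -0.045 0 0 0; -1 0 0.05 -0.045 0 0 0; -1 0 0.05 -0.045 0 0 0; -1 0 0.05 -0.045 0 0 0; -1 0 0.05 -0.045 0 0 0; -1 0 0.05 -0.045 0 0 0'
python3 - <<'E'
from h import *
s=state(); g=np.array(s['tcp_pos'])+.167*np.array(s['eef_rot'])[:,2]; u=np.array([np.cos(.068),np.sin(.068)])
dx=(np.array([.6386,-.03])-g[:2])@u; print(g,dx,np.degrees(np.arccos(dx/.175))-.98,np.abs(s['qd']).max())
E
```

```text
clock: 15.0
tcp_pos: [0.528, -0.0372, 0.4199]
eef_rot: [[-0.066, 0.998, -0.001], [0.998, 0.066, -0.001], [-0.001, -0.001, -1.0]]
wrist_force: [-0.3, -3.9, -5.4]
finger_gap: 0.114
grip_force: 40.0
[ 0.5278227  -0.03738562  0.25290919] 0.1110231183864395 49.643181420454155 0.11676249741510776
```

```bash
python3 -m jog '-1 0 0 0 0 0 0; -1 0 0 0 0 0 0; -1 0 0 0 0 0 0; -1 0 0 0 0 0 0; -1 0 0 0 0 0 0; -1 0 0 0 0 0 0; -1 0 0 0 0 0 0; -1 0 0 0 0 0 0; -1 0 0 0 0 0 0; -1 0 0 0 0 0 0; -1 0 0 0 0 0 0; -1 0 0 0 0 0 0; -1 0 0 0 0 0 0; -1 0 0 0 0 0 0; -1 0 0 0 0 0 0'
python3 - <<'E'
from h import *
a=cv2.imread('pics/s6c.png').astype(float)
im=viewer.read_camera('wrist')[...,::-1]; cv2.imwrite('pics/w7.png',im)
def edges(im):
    o=[]
    for row in (50,100,150,200):
        g=im[row].astype(float).mean(1); d=np.where(g[290:350]<75)[0]+290
        k=np.diff(cv2.GaussianBlur(g[None],(5,1),0)[0]); o.append((d.min(),d.max(),440+np.argmax(np.abs(k[440:500]))))
    return o
print(edges(cv2.imread('pics/w6.png'))); print(edges(im))
E
sed -i 's/$//' fit2.py
```

```text
clock: 16.5
tcp_pos: [0.528, -0.0373, 0.4199]
eef_rot: [[-0.066, 0.998, -0.001], [0.998, 0.066, -0.001], [-0.001, -0.001, -1.0]]
wrist_force: [1.1, -5.2, -6.1]
finger_gap: 0.115
grip_force: 40.0
[(np.int64(308), np.int64(336), np.int64(473)), (np.int64(308), np.int64(333), np.int64(467)), (np.int64(308), np.int64(332), np.int64(461)), (np.int64(323), np.int64(331), np.int64(455))]
[(np.int64(308), np.int64(336), np.int64(469)), (np.int64(307), np.int64(333), np.int64(463)), (np.int64(308), np.int64(333), np.int64(457)), (np.int64(322), np.int64(331), np.int64(451))]
```

```bash
python3 -c "
from rig import workorder;print(workorder.finish_job())"
```

```text
the job is handed in; nothing more can be done
None
```

The counter knob is back at its zero stop, and the cover is held still at about 50° (estimated 49.6°) by its bar; the job is handed in at 16.5 s, with the jar, cutter ring and cup not touched.

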